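# Ease the spring clip off the solder-reel spindle

### The job

The solder reel on the stand is locked by a horseshoe spring clip snapped onto its spindle. Take the forked wedge by its handle, slide its tines flat along the top of the reel, under the clip from the clip's closed end and either side of the spindle, so that the clip is spread and rides up, then lift it off over the top of the spindle on the fork, and leave the fork and the clip lying on the green mat clear of the stand. Do not touch the clip with the gripper, and leave the flat scraper where it lies.

Things in the scene. Friction and masses are not known exactly. Their poses are not given: they have to be found in the camera images.
- stand: Fixed stand with the locked 60 mm reel. Origin: spindle axis, at mat level; +x (level): the way to slide the fork. Base disc 90 mm wide, 8 high. Reel's flat top at z = 66 mm; spindle 14 mm thick rises from it to z = 93. At z 79 to 84 two flats 8 mm apart (facing +-y) hold the clip; a cone above widens to the 14 mm head that the legs must spread over.
- clip: Loose spring steel horseshoe, 41 g, 52 mm wide (y), 4 thick, from x = -27 mm (closed end, a plain 40 mm bar) to +23 (open leg ends, a small roll on each). Origin: underside, on the spindle axis while fitted. At the start 13 mm above the reel's top, axes as the stand's. Two 22 mm wide legs swing apart on springs. The fork meets 5 to 15 N; the spindle stops the clip. Friction about 0.3.
- fork: Loose forked wedge, 0.22 kg, flat on the mat. Origin: underside, mid handle (grasp there); +x to the tips. Black handle x -50 to 45 mm, 20 wide, 26 high; steel heel 54 wide, 24 high, to x = 59; two tines 12 wide at y = +-21, slot 30 wide. Flat below; tops fall from 24 mm at x = 57 to 3 at the tips, x = 165. With the spindle at x = 64 to 70 the clip is 10 mm up: then lift.
- scraper: Bystander: loose scraper with the same black handle as the fork but one flat solid steel blade 54 mm wide, 85 long, 4 thick, no slot; 215 mm long overall. Origin: underside, middle of the handle; +x towards the blade. It lies on one side of the mat and the fork on the other, either one on the left. Leave it alone.
Things that resemble listed ones, but are neither listed nor needed, are in the scene too. Leave any blue or pink look-alike of the fork alone.

How it is judged (in metres and radians):
On the way, in this order (a step that is already met when the one before it is completed fails the run):
1. the fork's tines reach under the clip, at least 20 mm past the spindle axis and one either side of it, while the clip is still on the spindle (x of clip in the frame of fork between 0.04 and 0.145 m and y of clip in the frame of fork between -0.016 and 0.016 m and z of clip in the frame of fork between 0 and 0.03 m and z of clip in the frame of stand below 0.089 m and horizontal distance between clip and stand below 0.015 m), for 0.1 s.
2. the clip, borne by the fork, has risen over the top of the spindle (93 mm), still within 60 mm of its axis (z of clip in the frame of stand above 0.094 m and horizontal distance between clip and stand below 0.06 m and contact force between clip and fork above 0.02 N).
At the end, for the whole second after the job is handed in: Clip and fork lie at rest on the mat (the clip may lie on the fork): clip origin lower than 45 mm and fork origin lower than 30 mm above the mat, both more than 60 mm from the spindle axis (horizontal distance between each of clip, fork and stand above 0.06 m and height (world z) of clip between -0.01 and 0.045 m and height (world z) of fork between -0.01 and 0.03 m and linear speed of each of clip, fork below 0.02 m/s); the robot touches nothing.
It fails at once if the gripper presses on the clip (more than 1 N) (contact force between the fingers and clip above 1 N).
It fails at once if the scraper is moved more than 20 mm (distance of scraper from where it was at the start of the episode above 0.02 m).
It also fails if it takes over 58 s, if anything falls off the work surface, if the arm or the gripper's body presses on something with over 40 N, if the wrist force passes 120 N, or if a joint passes its speed limit or range.

### The arm

A 6-joint arm with a two-finger parallel gripper is mounted at the origin on the work surface. World frame = base frame: x ahead of the robot, y to its left, z up, the work surface at z = 0. Lengths are in m, angles in degrees, forces in N, time in s.
With the tool pointing down it reaches from about 0.375 to 0.75 m from the base axis. Payload 9 kg.
Tool frame: the origin (TCP) lies where the fingers leave the gripper's body, on its centre line; the fingertips stand 73 mm ahead of it and the grasp point (between the pads) lies 54 mm ahead of it (robot.tip_reach is the distance from the TCP to the fingertips, in m); z points along the fingers, y is the line along which they close (so a half turn about z gives the same grasp; the last joint's range is limited). The gripper opens to 85 mm and grips with 20 to 120 N. Pads are 22 mm wide; open, the fingers measure 114 mm over their backs; the gripper's body (76 mm by 85 mm) begins 54 mm behind the grasp point. The pads swing forward as they close: fully open they stand 13 mm farther back than shut.
Start: joints at [50.953, 5.964, 5.575, 89.605, 0, 77.527], TCP at [0.268, 0.537, 0.304] pointing down, gripper open.
Joint ranges: [-171.21, 171.21], [-48.23, 106.86], [-62.78, 66.21], [-105.2, 120.99], [-86.42, 89.51], [-180, 180]. Speed limits (degrees/s): [127.2, 127.2, 147.25, 180, 180, 180].

### API

Orientations are given as [roll, pitch, yaw] about the fixed x, y, z axes, in that order (R = Rz(yaw) Ry(pitch) Rx(roll)).
In Python, from plant import robot gives the robot as it stands. Calls block until the motion is done:
- robot.move_pose(position, orientation): joint-space move of the TCP to a pose.
- robot.line_to(position, vel=0.15, rotation=None, guard=None): straight line of the TCP; rotation=None keeps the orientation; vel is the mean speed in m/s. With guard (N) it stops when the force on the tool has changed by that much, and returns True; else False.
- robot.goto_joints(angles): joint-space move.
- robot.set_gripper(opening): finger opening in m; the grip force is fixed at half the most; returns when the fingers have stopped.
- robot.pause(seconds).
- robot.ik(position, orientation): joint angles nearest the present ones, or None.
- robot.observe(): the state.
- robot.grab_frame(name): name is "scene" or "top" or "wrist"; returns the picture (384x512x3 uint8, blue, green, red); there is no depth.
- robot.get_calibration(name): a dict with "vertical_fov" (degrees; the focal length in pixels is half the picture's height over the tangent of half this angle, whatever the lens; pixels are square), "cx", "cy" (the principal point, pixels), "rvec" (rotation vector, rad) and "tvec" (3), from world to camera coordinates, as OpenCV has them. Camera axes: x right, y down, z forward; pixel columns grow to the right and rows downward; lengths in m; the calibration is good to about 2 mm. The wrist camera is an equidistant fisheye: a pixel r from the principal point sees the ray r / f radians off the axis. A picture is of the moment at which its call begins: read the wrist's pose just before it. get_calibration takes no time and is no camera call; for the wrist camera it gives the pose at the moment of the call.
A pose or a line that the arm cannot do raises robot.IKError and nothing moves.
- robot.job_done(): hands the job in; it is judged then, once.
The state is a dict: "time": time; "q": joint angles; "qvel": joint speeds; "joint_torque": joint torques, N m; "tool_pos": TCP position; "tcp_rot": TCP orientation; "ft_force": force on the tool from outside, world axes, zero at the start; "torque": the same for the moment, N m; "gripper_width": finger opening in m; "gripper_force": force on a finger pad.
Only numpy, scipy, OpenCV 4.12 (cv2) and the standard library are available. Lean on these libraries where they do the work, as an engineer would, in place of code of your own. Each camera call takes 0.05 s, during which the arm holds its last target. There are 200 camera calls.

## Working session

There is one attempt and no reset: what is moved stays moved. The work goes in short steps, each a Python script; the robot and the scene stay as the last script left them, time stands still between calls to the robot, and variables do not carry over. Pictures are saved under pics/ and viewed, at most 13 in all, crops included, and the job is handed in when it is done.

```bash
ls; mkdir -p pics; python3 - <<'E'
from plant import robot
import cv2
for n in("top","scene"):
    cv2.imwrite(f"pics/{n}0.png",robot.grab_frame(n)); print(n,robot.get_calibration(n))
o=robot.observe();print(o["time"],o["tool_pos"],o["tcp_rot"],o["gripper_width"])
E
```

```text
pics
top {'vertical_fov': 49.4526104741006, 'cx': 261.2002938076754, 'cy': 190.19284989904455, 'rvec': array([ 2.15590091, -2.17074898,  0.16285014]), 'tvec': array([0.13088611, 0.53498008, 1.02892089])}
scene {'vertical_fov': 48.69035967168767, 'cx': 258.4511797978864, 'cy': 191.98585341120298, 'rvec': array([ 1.81590493,  1.65634605, -0.71501991]), 'tvec': array([-0.19688087, -0.32493905,  1.69196945])}
0.1 [0.26826    0.53645477 0.30319373] [-1.79932543e+02 -1.55114781e-02  1.53427253e+02] 0.08527950905482536
```

View pics/top0.png

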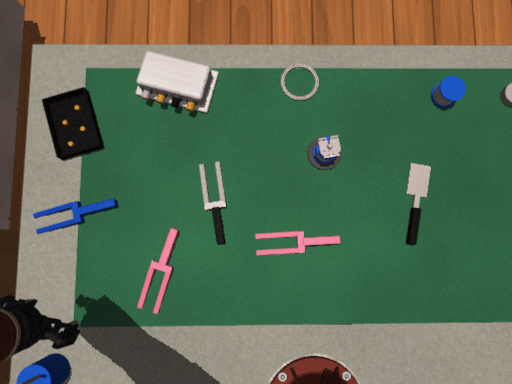

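View pics/scene0.png

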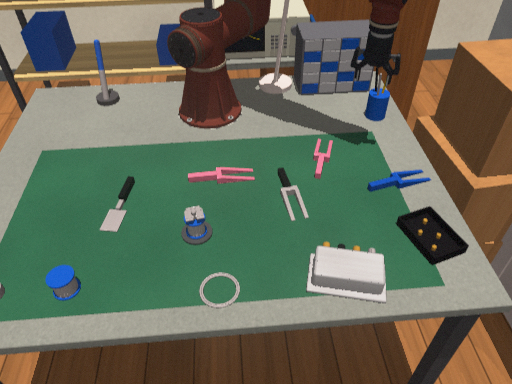

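Top view: the steel fork has its handle end at about (221,243) and tips at about (202,164) and (219,162), pointing +x. The stand is at about (325,152), the scraper at right (415,205), and pink and blue decoys lie around. Next I'll compute positions and enlarge the view.

```bash
cat > h.py <<'E'
import numpy as np, cv2
from plant import robot
def cal(n):
    c=robot.get_calibration(n); f=192/np.tan(np.radians(c["vertical_fov"]/2))
    return dict(n=n,f=f,c=np.array([c["cx"],c["cy"]]),R=cv2.Rodrigues(np.array(c["rvec"]))[0],t=np.array(c["tvec"]))
def w(c,px,z):
    d=(np.array(px,float)-c["c"])/c["f"]
    if c["n"]=="wrist":
        r=np.hypot(*d); v=np.r_[d/max(r,1e-9)*np.sin(r),np.cos(r)]
    else: v=np.r_[d,1]
    o=-c["R"].T@c["t"]; v=c["R"].T@v
    return o+v*(z-o[2])/v[2]
def proj(c,P):
    X=c["R"]@np.array(P,float)+c["t"]
    if c["n"]=="wrist":
        r=np.hypot(*X[:2]); return c["c"]+c["f"]*np.arctan2(r,X[2])*X[:2]/r
    return c["c"]+c["f"]*X[:2]/X[2]
E
python3 - <<'E'
from h import *
c=cal("top")
for n,p,z in [("handle end",(221,243),.02),("tipL",(202,164),.003),("tipR",(219,162),.003),("heel",(215,206),.024),("base",(325,154),.008),("clip",(329,147),.083),("scr",(413,226),.02),("pink",(290,241),.02)]: print(n,w(c,p,z).round(4))
im=cv2.imread("pics/top0.png")
a=cv2.resize(im[115:185,290:360],(560,560)[:2],interpolation=cv2.INTER_CUBIC)
cv2.imwrite("pics/c1.png",a)
E
```

```text
handle end [0.4032 0.2299 0.02  ]
tipL [0.6104 0.2821 0.003 ]
tipR [0.6156 0.2374 0.003 ]
heel [0.4971 0.2453 0.024 ]
base [ 0.635  -0.0431  0.008 ]
clip [ 0.6361 -0.0402  0.083 ]
scr [ 0.4426 -0.2627  0.02  ]
pink [0.4069 0.0547 0.02  ]
```

View pics/c1.png

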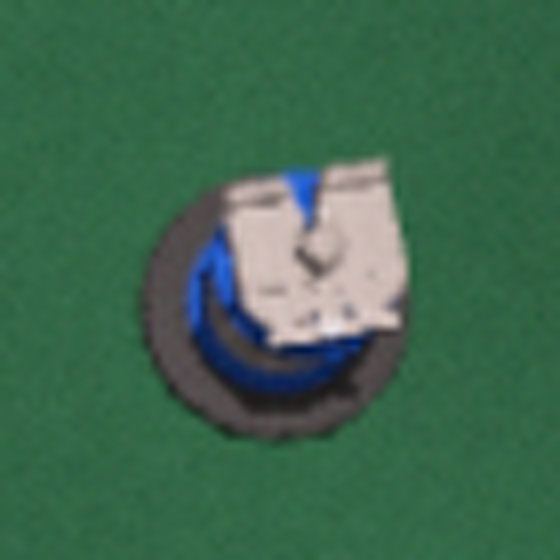

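The enlarged crop shows the clip's open leg ends at the top (edge from about (225,195) to (385,160)) and the closed bar at the bottom towards the robot. The spindle head is at (320,250). I'll refine this with the wrist camera over the stand, then over the fork.

```bash
python3 - <<'E'
from h import *
c=cal("top")
P=lambda u,v,z: w(c,(290+u/8,115+v/8),z)
a,b=P(225,205,.083),P(388,165,.083); e,f=P(270,345,.083),P(400,325,.083)
print(a,b,np.linalg.norm(a-b),np.degrees(np.arctan2(*(-(b-a)[:2]*[-1,1]))), e,f)
print("spindle",P(322,248,.093))
for yaw in (8,188,-172): print(yaw,robot.ik([0.45,0.237,.2],[180,0,yaw]),robot.ik([0.43,-0.08,.2],[180,0,yaw]))
print(robot.get_calibration("wrist"))
robot.move_pose([0.52,-0.06,.30],[180,0,10])
s=robot.get_calibration("wrist"); im=robot.grab_frame("wrist"); np.save("wc1.npy",s,allow_pickle=True); print(s)
cv2.imwrite("pics/w1.png",im); print(robot.observe()["time"],robot.observe()["tool_pos"])
E
```

```text
[ 0.6523013  -0.01364436  0.083     ] [ 0.66484683 -0.06466573  0.083     ] 0.05254112695850567 13.814281190939258 [ 0.60813635 -0.02638434  0.083     ] [ 0.61425233 -0.06674221  0.083     ]
spindle [ 0.63620095 -0.04142982  0.093     ]
8 [  13.01138603   -9.80107288  -20.66599797   79.13507491    0.
 -174.98861397] [-27.77534051 -23.31514782 -31.82608925  81.48905857   0.
 144.22465949]
188 [ 13.01138603  -9.80107288 -20.66599797  79.13507491   0.
   5.01138603] [-27.77534051 -23.31514782 -31.82608925  81.48905857   0.
 -35.77534051]
-172 [ 13.01138603  -9.80107288 -20.66599797  79.13507491   0.
   5.01138603] [-27.77534051 -23.31514782 -31.82608925  81.48905857   0.
 -35.77534051]
{'vertical_fov': 65.70646984690485, 'cx': 248.60590964818977, 'cy': 185.59175564931044, 'rvec': array([-2.46132287, -1.52085628, -0.21413195]), 'tvec': array([-0.59897098, -0.03585074,  0.37850989])}
{'vertical_fov': 65.70646984690485, 'cx': 248.60590964818977, 'cy': 185.59175564931044, 'rvec': array([-2.23397087,  1.87212937,  0.26334023]), 'tvec': array([-0.14978465,  0.44717729,  0.513192  ])}
2.4583 [ 0.52010745 -0.05927034  0.3000217 ]
```

View pics/w1.png

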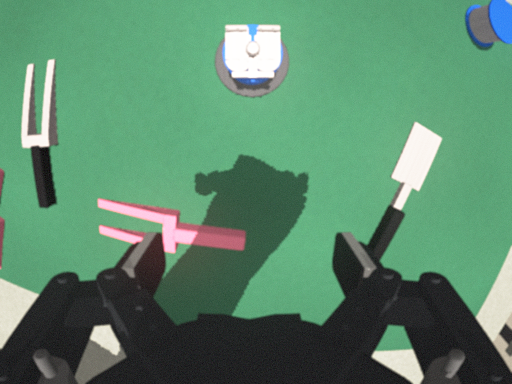

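The wrist view shows the stand at (252,60), with the spindle top at about (252,47), the clip's leg ends at the top edge and the closed bar at about (252,72). The fork is at left, from (45,205) to tips at (30,65) and (51,60), and the scraper is at right. I'll enlarge crops of both to measure.

```bash
python3 - <<'E'
from h import *
im=cv2.imread("pics/w1.png")
a=cv2.resize(im[10:110,200:300],(600,600),interpolation=cv2.INTER_CUBIC)
cv2.imwrite("pics/c2.png",a)
# fork with scene/top: enlarge top
t=cv2.imread("pics/top0.png")
cv2.imwrite("pics/c3.png",cv2.resize(t[155:250,175:245],(420,570),interpolation=cv2.INTER_CUBIC))
E
```

```text
(no output)
```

View pics/c2.png

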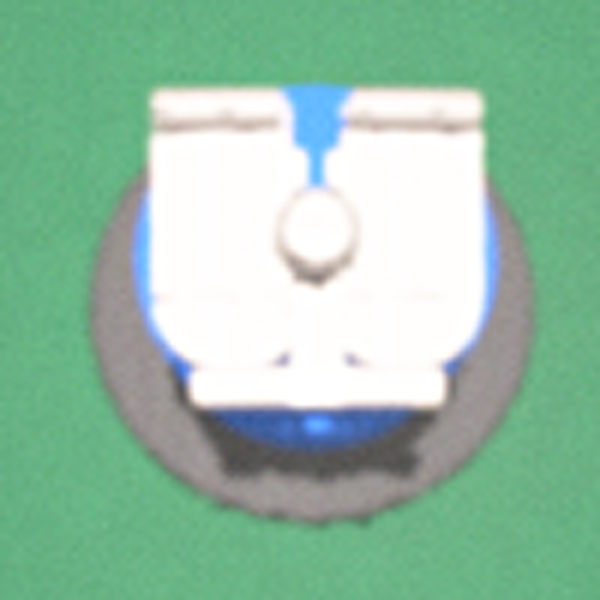

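View pics/c3.png

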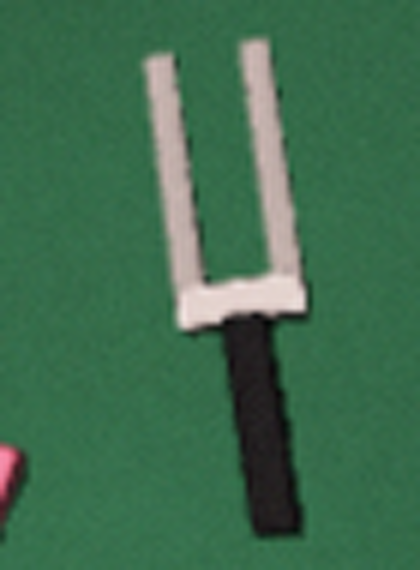

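The clip crop gives leg-end corners (150,92) and (484,92), bar-bottom corners (190,407) and (446,404), and the spindle head centred on (317,226). The fork crop gives tips at (160,57) and (256,42), handle end at (275,530) and the handle/heel junction at (248,317).

```bash
python3 - <<'E'
from h import *
s=np.load("wc1.npy",allow_pickle=True).item()
c=cal("wrist"); c["R"]=cv2.Rodrigues(s["rvec"])[0]; c["t"]=s["tvec"]
P=lambda u,v,z: w(c,(200-.5+(u+.5)/6,10-.5+(v+.5)/6),z)
yaw=lambda a,b: np.degrees(np.arctan2(b[1]-a[1],b[0]-a[0]))
a,b,e,f=P(150,92,.083),P(484,92,.083),P(190,406,.079),P(446,405,.079)
print("width",np.linalg.norm(a-b),np.linalg.norm(e-f),"yaw edges",yaw(a,b)+90,yaw(e,f)+90,"axis",yaw((e+f)/2,(a+b)/2),"len",np.linalg.norm((a+b-e-f)/2))
print("mid",(a+b)/2,(e+f)/2,"spindle",P(317,226,.093))
L,R=P(91,300,.004),P(534,300,.004);print("base",(L+R)/2,np.linalg.norm(L-R),P(315,520,.0))
t=cal("top"); Q=lambda u,v,z: w(t,(175-.5+(u+.5)/6,155-.5+(v+.5)/6),z)
tip=(Q(160,57,.003)+Q(256,42,.003))/2; he=(Q(253,532,.026)+Q(300,530,.026))/2; j=(Q(225,320,.026)+Q(270,318,.026))/2
print("tip",tip,"end",he,"junc",j,yaw(he,tip),yaw(he,j),np.linalg.norm((tip-he)[:2]),np.linalg.norm((j-he)[:2]))
u=(tip-he)[:2];u/=np.linalg.norm(u); print("orig",he[:2]+.05*u,tip[:2]-.165*u)
# wrist estimate of fork
for n,p,z in[("end",(47,206),.02),("tipL",(30,66),.003),("tipR",(51,61),.003)]: print(n,w(c,p,z))
print("cam", -c["R"].T@c["t"])
E
```

```text
width 0.053016511512351865 0.04099848683848975 yaw edges 10.360783699843253 10.497424342333403 axis 10.282807481230906 len 0.052124884031594806
mid [ 0.66526235 -0.03754714  0.083     ] [ 0.6141259  -0.04682436  0.079     ] spindle [ 0.64064594 -0.04173829  0.093     ]
base [ 0.64253359 -0.04174133  0.004     ] 0.08945255930301801 [ 0.59718364 -0.05032174  0.        ]
tip [0.61345055 0.2630767  0.003     ] end [0.4030055  0.23031505 0.026     ] junc [0.49240226 0.2430052  0.026     ] 8.84865967417546 8.07933102776918 0.21297991761570187 0.09029297483230683
orig [0.4524104  0.23800631] [0.45041436 0.23769557]
end [0.4063283  0.22527386 0.02      ]
tipL [0.60946677 0.28342848 0.003     ]
tipR [0.61699131 0.24161409 0.003     ]
cam [ 0.58904983 -0.04718061  0.3695447 ]
```

Stand is at about (0.641,-0.042), yaw 10.3°. Fork origin is at about (0.451,0.238), yaw about 8.8°. Lengths check to within 2 mm, so I'll grasp now.

```bash
python3 - <<'E'
from h import *
print(robot.tip_reach)
robot.move_pose([0.4515,0.2378,.17],[180,0,188.8-360])
print(robot.line_to([0.4515,0.2378,.075],vel=.08,guard=8))
o=robot.observe();print(o["tool_pos"],o["ft_force"])
robot.set_gripper(0.0)
o=robot.observe();print(o["time"],o["tool_pos"],o["ft_force"],o["gripper_width"],o["gripper_force"])
robot.line_to([0.4515,0.2378,.235],vel=.12)
o=robot.observe();print(o["time"],o["tool_pos"],o["tcp_rot"],o["ft_force"],o["torque"],o["gripper_width"])
cv2.imwrite("pics/t2.png",robot.grab_frame("top"));cv2.imwrite("pics/s2.png",robot.grab_frame("scene"))
a=cv2.imread("pics/t2.png")[140:260,150:290];b=cv2.imread("pics/s2.png")[100:250,230:370]
cv2.imwrite("pics/m2.png",np.hstack([cv2.resize(a,(390,334)),cv2.resize(b,(390,418))[:334]]))
E
```

```text
0.0726
False
[0.45189357 0.23790374 0.07559722] [-0.94607455 -0.49289386 -0.00708401]
6.575 [0.45167623 0.23789572 0.07527043] [0.44559339 0.64171399 2.69576724] 0.018870543072664746 59.356189370155334
8.0583 [0.45113414 0.23772212 0.23409817] [-1.79995261e+02 -8.14243635e-02 -1.71200703e+02] [ 0.25779646  0.00414349 -2.34102314] [-0.04043728  0.05441328  0.02073168] 0.01884000771108632
```

View pics/m2.png

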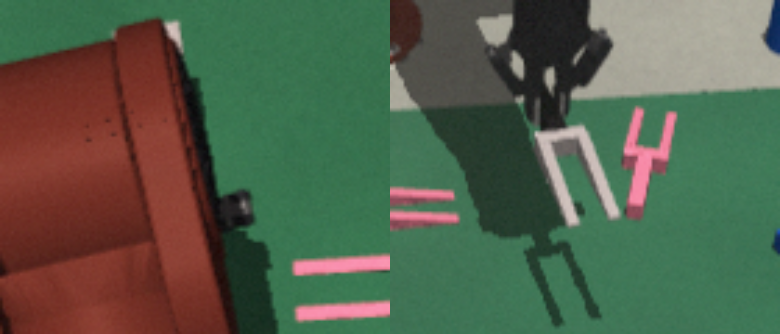

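The fork is held level with a force of 2.3 N, which matches its weight. Its heel is at about (560,140) in the right half, tines pointing away. Next is the pre-insert pose and a check.

```bash
cat >> h.py <<'E'
S=np.array([.641,-.042]); Y=10.3; U=np.array([np.cos(np.radians(Y)),np.sin(np.radians(Y))]); V=np.array([-U[1],U[0]])
Z0=.0753
def F(d,z,lat=0): # TCP for fork frame: spindle at fork x=d, underside height z
    return [*(S-d*U+lat*V),Z0+z]
def st():
    o=robot.observe(); q=np.array(o["tool_pos"])
    print(round(o["time"],2),"d",round(-(q[:2]-S)@U,4),"lat",round((q[:2]-S)@V,4),"z",round(q[2]-Z0,4),"rot",np.round(o["tcp_rot"],2),"f",np.round(o["ft_force"],1),"w",round(o["gripper_width"],4))
def overlay(n,name,box,k):
    im=robot.grab_frame(n); c=cal(n); o=robot.observe(); q=np.array(o["tool_pos"]); x0,y0,x1,y1=box
    big=cv2.resize(im[y0:y1,x0:x1],None,fx=k,fy=k,interpolation=cv2.INTER_CUBIC)
    yw=np.radians(o["tcp_rot"][2]+180); u=np.array([np.cos(yw),np.sin(yw)]); v=np.array([-u[1],u[0]])
    pt=lambda P:tuple(int(round(a)) for a in (proj(c,P)-[x0,y0]+.5)*k-.5)
    for x,y,z in [(165,27,0),(165,15,0),(165,-27,0),(165,-15,0),(165,27,3),(165,-27,3),(59,27,24),(59,-27,24)]:
        cv2.circle(big,pt([*(q[:2]+x/1e3*u+y/1e3*v),q[2]-Z0+z/1e3]),2,(0,0,255),-1)
    cv2.circle(big,pt([*S,.093]),2,(0,255,0),-1); cv2.circle(big,pt([*S,.0]),2,(0,255,255),-1)
    for x,y in [(-27,20),(-27,-20),(23,26),(23,-26)]: cv2.circle(big,pt([*(S+x/1e3*U+y/1e3*V),.079]),2,(255,255,0),-1)
    cv2.imwrite(name,big)
E
python3 - <<'E'
from h import *
robot.move_pose(F(.205,.16),[180,0,Y-180]); st()
robot.line_to(F(.205,.0685),vel=.1); robot.pause(.3); st()
overlay("scene","pics/s3.png",(150,140,260,250),5)
E
```

```text
9.37 d 0.2047 lat 0.0006 z 0.16 rot [ 1.7998e+02  1.0000e-02 -1.6967e+02] f [-0.5  0.4 -2.3] w 0.019
10.73 d 0.2048 lat -0.0001 z 0.0688 rot [-1.7998e+02  3.0000e-02 -1.6970e+02] f [-0.1  0.6 -1.4] w 0.0187
```

View pics/s3.png

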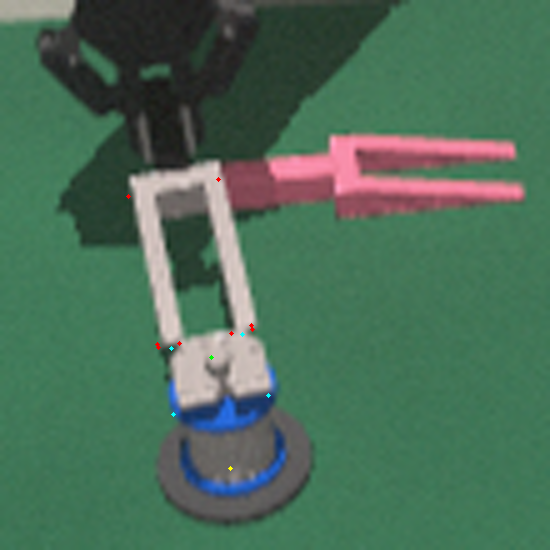

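The overlay agrees with the picture to about 1 px. Tips at (160,347) and (256,325) straddle the clip's bar, the spindle head is at (218,360), and the tine height is correct. I'll insert slowly, shifted 0.8 mm laterally.

```bash
python3 - <<'E'
from h import *
for d in (.15,.12,.09,.067):
    g=robot.line_to(F(d,.067,.0008),vel=.05,guard=30); print(g); st()
    if g: break
overlay("scene","pics/s4.png",(150,140,260,250),5)
E
```

```text
False
12.03 d 0.1502 lat 0.0008 z 0.067 rot [-180.     -0.   -169.71] f [-0.3  0.8 -1.7] w 0.0188
False
12.78 d 0.1201 lat 0.0009 z 0.0668 rot [ 1.7999e+02 -3.0000e-02 -1.6969e+02] f [-0.2  0.4 -2.5] w 0.019
False
13.53 d 0.0909 lat 0.0011 z 0.0661 rot [ 179.96   -0.23 -169.71] f [-9.3 -1.7 -0.8] w 0.0191
False
14.14 d 0.0674 lat 0.0008 z 0.0666 rot [ 1.800e+02 -1.500e-01 -1.697e+02] f [-8.1 -1.8 -0.3] w 0.0189
```

View pics/s4.png

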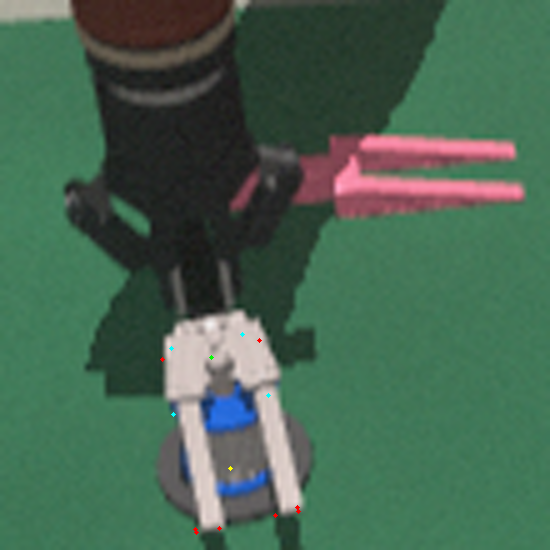

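The tines are fully under the clip, with tips at (210,530) and (290,510). The clip is raised and spread at (220,355). Now I'll lift.

```bash
python3 - <<'E'
from h import *
for z in (.08,.10,.15):
    robot.line_to(F(.067,z,.0008),vel=.04,guard=40); st()
overlay("scene","pics/s5.png",(150,100,260,210),5)
E
```

```text
14.67 d 0.0674 lat 0.001 z 0.0803 rot [ 1.7999e+02 -9.0000e-02 -1.6969e+02] f [-7.5 -1.3 -2.7] w 0.0184
15.32 d 0.0667 lat 0.0007 z 0.1004 rot [-1.7998e+02  6.0000e-02 -1.6969e+02] f [-0.2  1.2 -2.8] w 0.0188
16.72 d 0.0671 lat 0.0009 z 0.1497 rot [ 1.7998e+02 -3.0000e-02 -1.6970e+02] f [ 0.5  1.  -3.1] w 0.0186
```

View pics/s5.png

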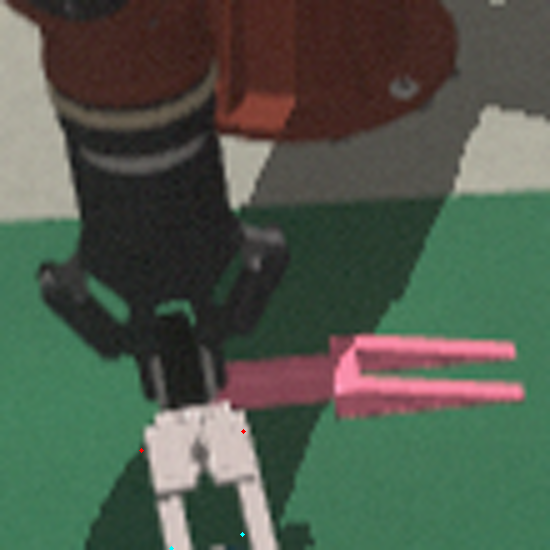

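The clip rides on the fork near the heel at (195,450), clear of the spindle. I'll carry it gently back to the free spot and set it down.

```bash
python3 - <<'E'
from h import *
robot.line_to([.46,.235,Z0+.15],vel=.08); st()
robot.line_to([.46,.235,Z0+.015],vel=.08)
g=robot.line_to([.46,.235,Z0-.0005],vel=.02,guard=4); print(g); st()
overlay("scene","pics/s6.png",(230,130,340,240),5)
E
```

```text
20.79 d 0.1285 lat 0.3048 z 0.15 rot [-180.     -0.   -169.71] f [ 0.5 -0.2 -2.9] w 0.0187
True
23.33 d 0.1288 lat 0.3049 z -0.0 rot [-1.800e+02 -4.000e-02 -1.697e+02] f [-0.1  0.8  5.4] w 0.0192
```

View pics/s6.png

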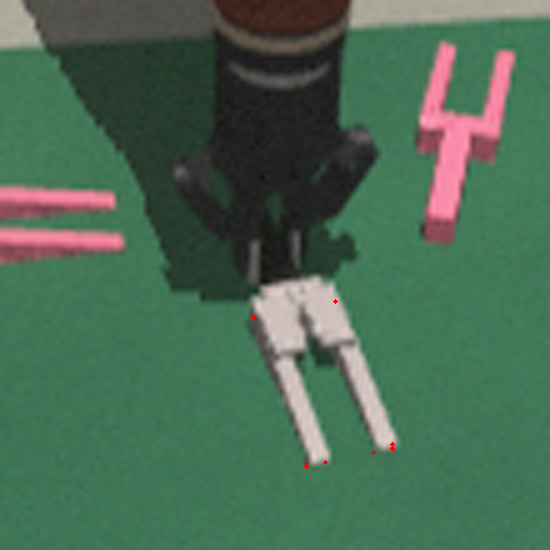

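The fork is flat on the mat with the clip at (305,315) on its heel. I'll release and retreat upward.

```bash
python3 - <<'E'
from h import *
robot.set_gripper(.05); st()
p=np.array(robot.observe()["tool_pos"])
robot.line_to([p[0],p[1],.22],vel=.08); st(); robot.pause(.5)
overlay("scene","pics/s7.png",(150,130,340,240),4)
E
```

```text
23.78 d 0.1298 lat 0.3048 z -0.0012 rot [-1.7999e+02 -1.7000e-01 -1.6970e+02] f [-0.2 -0.3 -0.1] w 0.0501
25.76 d 0.13 lat 0.3048 z 0.1443 rot [-179.99   -0.19 -169.7 ] f [ 0.5  0.1 -0. ] w 0.0501
```

View pics/s7.png

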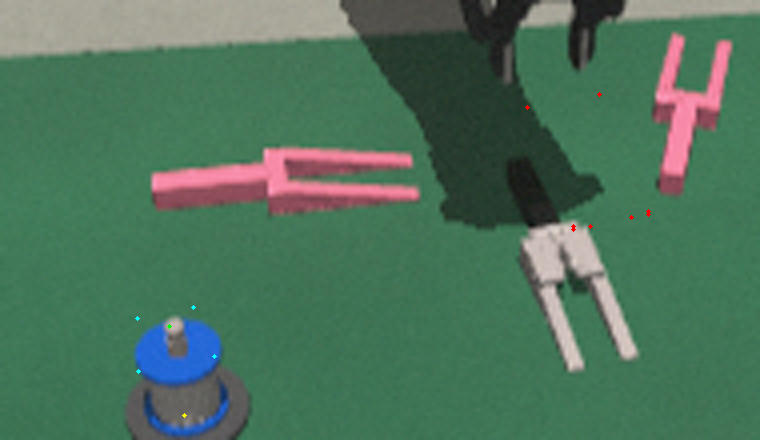

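The fork and clip lie on the mat at (565,270), the spindle is bare at (175,330), and the gripper is clear, so I'll hand in.

```bash
python3 -c "
from plant import robot
print(robot.job_done())"
```

```text
the job is handed in; nothing more can be done
None
```

I lifted the clip off the spindle on the fork and left both on the mat clear of the stand; the scraper was never approached. The job is handed in at about 26 s of the 58 s limit, and the hand-in returned no verdict.

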